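Set and start a watch leak tester

TASK

A watch lies in the open chamber of the leak tester: push the chamber's lid fully shut, push the pressure selector round with a fingertip, click by click, until it rests at the sixth of its eight marks (counted clockwise from the shortest mark), and only then press the start key down and let it go again. Do not pinch the selector between the fingers and do not touch the inner side of the lid with its rubber seal. Leave the watch and the loose tools lying where they are.

Things in the scene. Friction and masses are not known exactly. Their poses are not given: they have to be found in the camera images.
- leak_tester: Grey instrument, 180 (its x) x 270 mm (its y), fixed to the bench, place and yaw vary. Origin: centre of its underside at bench level; x points away from the robot, y left, z up. Flat level panel 58 mm above the bench: chamber with hinged lid at the left (centre x +25, y +65 mm; rim at 88 mm), selector at the right (x +10, y -66), start key front left (x -58, y +75), display front right.
- lid (a joint): Opening angle of the chamber lid in rad: 0 shut, grows as it opens, up to 1.35; it starts between 0.95 and 1.25. The hinge line lies along the tester's y at the far side of the chamber. A stiff hinge (0.13 N m) holds the lid at any angle, so it has to be pushed all the way; about 2 N at the free edge move it.
- lid_hinge (a point): Middle of the lid's hinge line: at x +78.5, y +65, z +91 mm in the tester's frame. Overhead, keep the robot clear of the fixed magnifier arm (0.48 to 0.52 m above the bench at world x 0.57 to 0.65, y 0.22 to 0.56 m) and of the long lamp bar behind the tester (0.24 to 0.33 m above the bench, world x 0.74 to 0.81 m).
- lid_top (a point): Centre of the lid's outer (upper) face; z is that face's outward normal. The lid is a flat steel-rimmed clear disc, 100 mm across, 12 mm thick. The centre is 53.5 mm from the hinge line, the free edge 103.5 mm; the outer face lies 9 mm outward of the hinge line (100 mm above the bench when shut).
- lid_seal (a point): Centre of the lid's inner side: a black rubber seal, 81 mm across and 3 mm high, with the clear window inside it; not to be touched.
- selector (a joint): Angle of the pressure selector in rad, growing clockwise seen from above. Eight click places 30 deg apart: marks 1 to 8 at 0, 0.524, 1.047, 1.571, 2.094, 2.618, 3.142, 3.665, stops just beyond the ends. It starts in one of marks 1 to 3. A sprung ball holds it with up to about 0.12 N m; past the crest half way between two marks it snaps on by itself to the next mark, ahead of a slow finger.
- selector_axis (a point): Point on the selector's axis at panel level (58 mm above the bench), z up; x points along the pointer and turns with it. Light lines mark the pointer's top and nose. At mark 1 it points 105 deg anticlockwise from the tester's x, at mark 6 45 deg clockwise from it. Dark marks on a light ring, longer from 1 to 8, 32 to 42 mm from the axis; the panel is free within 60 mm of it.
- selector_left (a point): Point on the left flank of the selector's upright bar grip (left looking along the pointer), 15 mm from the axis towards the pointer, 16 mm above the panel. The grip is 14 mm wide, reaches 28 mm (pointer) and 25 mm (tail) from the axis, stands from 6 to 26 mm above the panel on a round skirt 53 mm across, 6 mm high. Flank: flat, 47 mm long, 6.8 mm from the axis; a push here turns it clockwise.
- selector_right (a point): Point on the right flank of the bar grip, the mirror image of selector_left; a push here turns the selector anticlockwise.
- start_key (a joint): How far the start key is pushed in, in m: 0 released, 0.005 fully down. A spring returns it; it takes 1.5 N to start and about 4.2 N to reach the bottom.
- start_key_top (a point): Centre of the top of the round grey start key, 29 mm across, 70 mm above the bench when released, standing 9 mm above its dark bezel.
- watch: Steel watch head, 39 mm across and 11 mm high, loose on the cushion in the chamber, glass up; origin at the centre of its underside.
- steel_loupe: Metal-rimmed loupe, 24 mm across and 25 mm high, standing loose on the tester's panel in its far right corner. Bystander.
- strap_leather: Brown watch strap half, 18 x 79 x 8 mm, lying loose on the bench to the right of the tester. Bystander.
- spring_bar_tool: Thin metal tool, 100 mm long and 10 mm thick, lying loose on the green mat left of the tester. Bystander.
- tweezers_1: Tweezers, 126 mm long and 8 mm high, lying loose on the green mat left of the tester. Bystander.
Things that resemble listed ones, but are neither listed nor needed, are in the scene too. Several things have the shape of the watch; the one meant has the colours described above.

How it is judged (in metres and radians):
On the way:
1. the start key is pressed down with the lid shut and the selector at the sixth mark (value of joint start_key above 0.0035 m and value of joint lid below 0.03 rad and value of joint selector between 2.498 and 2.738 rad), for 0.05 s.
At the end, for the whole second after the job is handed in: The lid is shut (within 0.03 rad), the selector rests in the click of its sixth mark (2.618 rad, within 0.1), the start key has been pressed at least 3.5 mm in that state and is released (within 1 mm), and the watch lies still on its cushion (value of joint lid below 0.03 rad and value of joint selector between 2.518 and 2.718 rad and value of joint start_key below 0.001 m and z of watch in the frame of leak_tester below 0.072 m and linear speed of watch below 0.02 m/s); the robot touches nothing.
It fails at once if the start key is pressed while the lid is open or the selector is not at the sixth mark (value of joint start_key above 0.0025 m and (value of joint lid above 0.05 rad or value of joint selector below 2.468 rad or value of joint selector above 2.768 rad)).
It fails at once if the selector is pinched: both flanks of its grip are pressed at once (contact force between the fingers and selector_flank_left above 1 N and contact force between the fingers and selector_flank_right above 1 N).
It fails at once if the lid's seal is touched (contact force between the arm and seal_face above 0.5 N).
It fails at once if the watch is touched, lifted or shifted (contact force between the arm and watch above 0.5 N or distance of watch from where it was at the start of the episode above 0.01 m).
It fails at once if a loose bystander is lifted or shifted (distance of any of steel_loupe, strap_leather, spring_bar_tool, tweezers_1 from where it was at the start of the episode above 0.02 m).
It also fails if it takes over 64 s, if anything falls off the work surface, if the arm or the gripper's body presses on something with over 40 N, if the wrist force passes 120 N, or if a joint passes its speed limit or range.

ROBOT

A 6-joint arm with a two-finger parallel gripper is mounted at the origin on a cart in front of the work surface, level with it; the furniture and walls round the work are solid. World frame = base frame: x ahead of the robot, y to its left, z up, the work surface at z = 0. Lengths are in mm, angles in rad, forces in N, time in s.
With the tool pointing down it reaches from about 350 to 775 mm from the base axis. Payload 7.3 kg.
Tool frame: the origin (TCP) lies midway between the tips of the shut fingers; the grasp point (between the pads) lies 19 mm behind it; z points along the fingers, x is the direction in which the jaws open and shut, and the axes are right-handed (so a half turn about z gives the same grasp; the last joint's range is limited). The gripper opens to 92 mm and grips with 3 to 60 N. Pads are 19 mm wide; open, the fingers measure 130 mm over their backs; the gripper's body (75 mm by 190 mm) begins 47 mm behind the grasp point.
Start: joints at [-1.263, 0.342, 1.524, -0, 1.275, -0.146], TCP at [230.176, -471.873, 226.741] pointing down, gripper open.
Joint ranges: [-2.53, 2.53], [-0.77, 2.02], [0.04, 2.7], [-1, 4.14], [0.28, 2.66], [-3.11, 3.11]. Speed limits (rad/s): [2.57, 2.57, 3.14, 3.14, 3.14, 3.14].

INTERFACE

Orientations are given as [roll, pitch, yaw] about the fixed x, y, z axes, in that order (R = Rz(yaw) Ry(pitch) Rx(roll)).
In Python, from plant import bot gives the robot as it stands.
- The arm moves only by the shell command python3 -m pendant 'ROWS' [OPENING]. ROWS is JSON, a list of rows, each an object with "linear": the shift along the world's x, y, z in mm, a list of three; "twist": the turn about the world's z in degrees. In form: [{"linear": [x, y, z], "twist": twist}, ...]. A call has 1 to 20 rows; each row is the pose to reach, as a shift and turn from the pose commanded when the call began; what a row does not reach only later rows make up. A row lasts 1/8 s, in which the tool goes at most 62.5 mm and 10.7 degrees, less where a joint would pass 70% of its speed; a pose out of reach is approached as far as the arm can. A call with a gripper value outside its range is refused whole. OPENING is the closure in counts, from 0 (fully open) to 255 (shut), set as the call begins (- or left out, the last holds). The fingers move at their own pace and stop on an object; the grip force is fixed at half the most. Time passes only in rows, so rows that repeat a pose let the fingers close. It gives the time, the measured TCP pose, the force and the opening at its end, in the units of the state.
- bot.get_obs(): the state, without advancing time (a new reading comes with each control period).
- bot.capture(name): name is "side" or "top"; returns a dict with "frame" (480x640x3 uint8, blue, green, red), "z_map" (480x640 float32, mm along the optical axis (not along the pixel's ray), 0 where there is no reading), "fx", "fy", "cx", "cy" (pixels), "rvec" (rotation vector, rad) and "tvec" (3), from world to camera coordinates, as OpenCV has them. Camera axes: x right, y down, z forward; pixel columns grow to the right and rows downward; lengths in mm; the calibration is good to about 2 mm. A picture is of the moment at which its call begins.
- bot.close_job(): hands the job in, once; it reports no verdict.
The state is a dict: "time": time; "joint_positions": joint angles; "dq": joint speeds; "tau": joint torques, N m; "tool_pos": TCP position; "tcp_rot": TCP orientation; "contact_force": force on the tool from outside, world axes, zero at the start; "moment": the same for the moment, N m; "grip_width": finger opening in mm.
Only numpy, scipy, OpenCV 4.12 (cv2) and the standard library are available. Lean on these libraries where they do the work, as an engineer would, in place of code of your own. Each camera call takes 0.05 s, during which the arm holds its last target. There are 200 camera calls.

## Working session

There is one attempt and no reset: what is moved stays moved. The work goes in short steps, Python scripts to look and compute and a shell command to move; the robot and the scene stay as the last step left them, time stands still between calls to the robot, and variables do not carry over. Pictures are saved under pics/ and viewed, about 8 in all and at most 12, crops included, and the job is handed in when it is done.

```bash
ls; mkdir -p pics; python3 - <<'E'
from plant import bot
import cv2,numpy as np,pickle
print(bot.get_obs())
for n in("top","side"):
    c=bot.capture(n);pickle.dump(c,open(f"pics/{n}0.pkl","wb"));cv2.imwrite(f"pics/{n}0.png",c["frame"])
    R=cv2.Rodrigues(np.array(c["rvec"],float))[0];print(n,c["fx"],c["cx"],c["cy"],-R.T@np.array(c["tvec"],float).ravel(),R[2])
E
```

```text
pics
{'time': 0.0, 'joint_positions': array([-1.26298965e+00,  3.42748635e-01,  1.52505223e+00, -6.97161096e-06,
        1.27539723e+00, -1.45999044e-01]), 'dq': array([-0.00081016,  0.00051836, -0.00052929, -0.00144671, -0.00128515,
       -0.00012585]), 'tau': array([ 1.03851903e-04, -4.31238484e+01, -2.44222856e+01,  7.16771325e-02,
        5.57654025e-02, -1.25732709e-04]), 'tool_pos': array([ 230.04307792, -471.4449326 ,  226.01923061]), 'tcp_rot': array([-3.14136569e+00,  1.58933887e-03, -1.11698839e+00]), 'contact_force': array([ 0.93909424, -1.0463992 , -0.19728128]), 'moment': array([-0.01178592,  0.00128075,  0.01906275]), 'grip_width': 91.93960455459842}
top 572.5404497050007 318.13204272193894 239.84577950618095 [ 313.77375339   53.59519293 1446.85231813] [ 0.18418022 -0.02564006 -0.98255801]
side 596.3938604523124 316.7949297277386 237.55973761040616 [  625.4796645  -1054.81210183   772.85742952] [-0.06128094  0.83815448 -0.54197944]
```

View pics/top0.png

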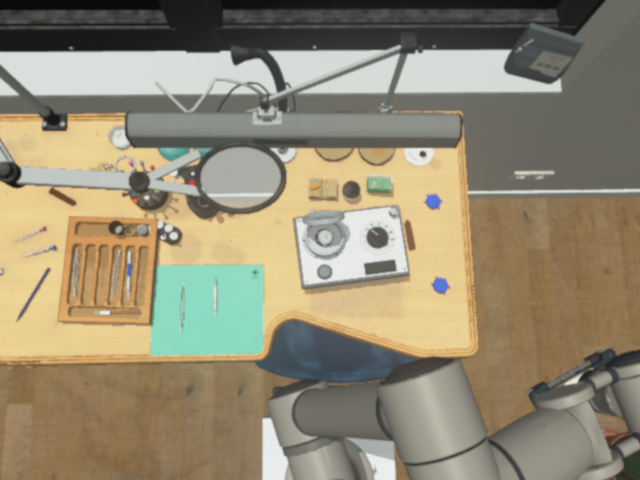

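View pics/side0.png

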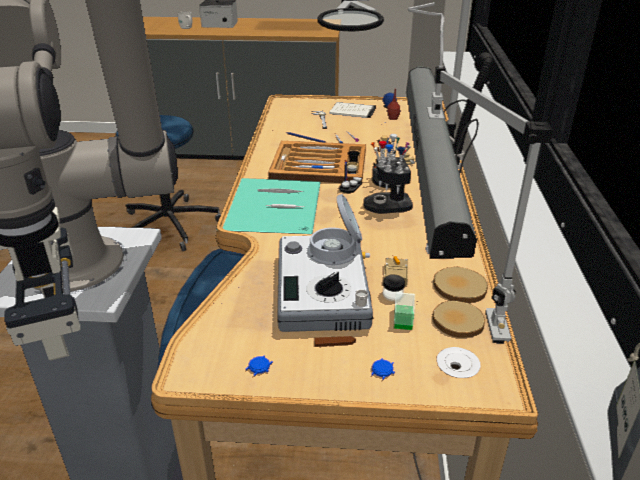

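The top view shows the tester's panel at pixels (295..409, 207..288), with the selector at (377,237), the key at (324,271) and the open lid at about (322,216). The side view shows the selector at (330,285) and the lid upright at (348,213).

```bash
cat > h.py <<'E'
import numpy as np,cv2,pickle
def RT(c): return cv2.Rodrigues(np.array(c["rvec"],float))[0],np.array(c["tvec"],float).ravel()
def cloud(c):
    R,t=RT(c);v,u=np.mgrid[:480,:640];z=c["z_map"].astype(float)
    P=np.stack([(u-c["cx"])/c["fx"]*z,(v-c["cy"])/c["fy"]*z,z],-1)
    return (P-t)@R
def ray(c,u,v,h):
    R,t=RT(c);o=-R.T@t;d=R.T@np.array([(u-c["cx"])/c["fx"],(v-c["cy"])/c["fy"],1.])
    return o+d*(h-o[2])/d[2]
def proj(c,p):
    return cv2.projectPoints(np.array(p,float).reshape(-1,3),np.array(c["rvec"],float),np.array(c["tvec"],float),np.array([[c["fx"],0,c["cx"]],[0,c["fy"],c["cy"]],[0,0,1.]]),None)[0].reshape(-1,2)
def zoom(c,u0,v0,w,h,k,name): cv2.imwrite(name,cv2.resize(c["frame"][v0:v0+h,u0:u0+w],None,fx=k,fy=k,interpolation=cv2.INTER_CUBIC))
E
python3 - <<'E'
from h import *
for n,box in(("top",(285,200,130,95)),("side",(270,190,110,145))):
    c=pickle.load(open(f"pics/{n}0.pkl","rb"));W=cloud(c)
    u0,v0,w,h=box;m=np.zeros((480,640),bool);m[v0:v0+h,u0:u0+w]=1
    m&=(abs(W[...,2]-58)<5)&(c["z_map"]>0)
    k=cv2.morphologyEx(m.astype(np.uint8),cv2.MORPH_OPEN,np.ones((2,2)))
    p=W[k>0];r=cv2.minAreaRect(p[:,:2].astype(np.float32));print(n,len(p),np.median(p[:,2]),r)
    L=W[v0:v0+h,u0:u0+w].reshape(-1,3);L=L[(L[:,2]>112)&(L[:,2]<260)]
    if len(L): print("lid",len(L),L.mean(0),L.max(0),L.min(0),np.linalg.svd(L-L.mean(0),full_matrices=0)[2][2])
c1=pickle.load(open("pics/top0.pkl","rb"));c2=pickle.load(open("pics/side0.pkl","rb"))
a=cv2.resize(c1["frame"][200:295,285:415],(520,380),interpolation=2);b=cv2.resize(c2["frame"][255:315,285:365],(280*80//80,210),interpolation=2)
o=np.zeros((380,800,3),np.uint8);o[:,:520]=a;o[:210,520:]=b;cv2.imwrite("pics/z0.png",o)
E
```

```text
top 3908 59.42710556417529 ((486.54473876953125, -76.97042846679688), (328.4440612792969, 282.3354797363281), 3.603961229324341)
lid 492 [607.7285211    6.7948322  160.60226843] [636.18150032  56.4466665  194.01410623] [586.39641827 -41.79281702 112.04475984] [-0.86631212 -0.1028674  -0.48879608]
side 4408 58.40615297792981 ((614.2915649414062, -494.80181884765625), (174.8814239501953, 1115.1705322265625), 6.599817276000977)
lid 508 [611.38643433 -13.37441381 154.39528179] [634.72434731  53.89037773 188.98800278] [587.13612895 -47.45060197 112.07447086] [0.88634986 0.03009016 0.46203734]
```

View pics/z0.png

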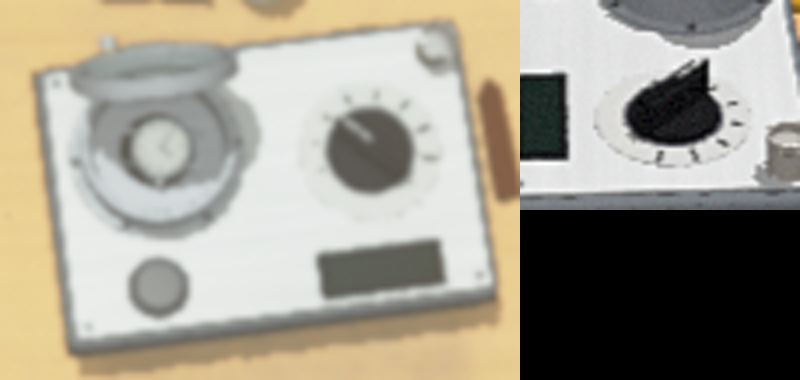

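The zoom shows the selector's pointer aimed up and left, from the axis at about zoom px (370,150) to the nose at (340,115). That looks like mark 3. The key is at (159,287), and the tester is turned about 6° anticlockwise.

```bash
python3 - <<'E'
from h import *
for n,box in(("top",(285,200,130,95)),("side",(270,225,110,112))):
    c=pickle.load(open(f"pics/{n}0.pkl","rb"));u0,v0,w,h=box
    hsv=cv2.cvtColor(c["frame"],cv2.COLOR_BGR2HSV);m=((hsv[...,1]<45)&(hsv[...,2]>165)).astype(np.uint8)
    z=np.zeros_like(m);z[v0:v0+h,u0:u0+w]=m[v0:v0+h,u0:u0+w]
    z=cv2.morphologyEx(z,cv2.MORPH_OPEN,np.ones((3,3)))
    N,l,s,ce=cv2.connectedComponentsWithStats(z);i=1+s[1:,4].argmax();v,u=np.where(l==i)
    P=np.array([ray(c,a,b,58)[:2] for a,b in zip(u,v)],np.float32);r=cv2.minAreaRect(P);print(n,s[i],r)
    g=hsv[...,2]; d=np.zeros_like(m);d[v0:v0+h,u0:u0+w]=(g<95)[v0:v0+h,u0:u0+w]
    N,l,s,ce=cv2.connectedComponentsWithStats(d)
    for j in range(1,N):
        if s[j,4]>40: print(" dark",s[j],ce[j].round(1),ray(c,*ce[j],58).round(1),ray(c,*ce[j],70).round(1))
E
```

```text
top [ 296  206  112   79 4795] ((562.5145874023438, -64.0904541015625), (170.2512969970703, 259.5456237792969), 6.75577449798584)
 dark [368 229  19  18 237] [377.4 238.1] [ 577.  -129.5   58. ] [ 574.7 -127.9   70. ]
side [ 281  236   86   75 3198] ((563.8587646484375, -66.24375915527344), (165.9559783935547, 255.65960693359375), 6.380423545837402)
 dark [285 246  17   8  86] [292.7 249.8] [496.6  -1.   58. ] [498.7 -18.7  70. ]
 dark [315 272  28  25 431] [329.1 285.9] [ 581.2 -122.6   58. ] [ 581.9 -138.3   70. ]
 dark [284 276  15  25 349] [290.7 288.2] [ 506.6 -135.    58. ] [ 508.6 -150.4   70. ]
 dark [ 277  313   96   19 1410] [324.5 322.4] [ 578.7 -231.4   58. ] [ 579.4 -245.2   70. ]
```

```bash
python3 -m pendant '[{"linear":[20,30,40],"twist":-10},{"linear":[50,70,55],"twist":-19.4},{"linear":[90,120,55],"twist":-19.4},{"linear":[130,170,55],"twist":-19.4},{"linear":[170,220,55],"twist":-19.4},{"linear":[215,270,55],"twist":-19.4},{"linear":[260,320,55],"twist":-19.4},{"linear":[300,370,55],"twist":-19.4},{"linear":[345,420,55],"twist":-19.4},{"linear":[385,455,55],"twist":-19.4},{"linear":[415,477,55],"twist":-19.4},{"linear":[415,477,55],"twist":-19.4},{"linear":[415,477,55],"twist":-19.4}]' 255; python3 - <<'E'
from plant import bot
from h import *
c=bot.capture("side");zoom(c,230,100,200,220,2.7,"pics/s1.png")
c=bot.capture("top");pickle.dump(c,open("pics/t1.pkl","wb"))
print(bot.get_obs()["joint_positions"])
E
```

```text
time: 1.72
tool_pos: [644.7, 4.9, 281.0]
tcp_rot: [3.14, -0.0, -1.455]
contact_force: [-0.8, 0.1, -0.1]
grip_width: 0.2
[-1.12173782e-01  5.43471040e-01  1.05266584e+00 -3.19125970e-04
  1.54566761e+00  1.34463877e+00]
```

View pics/s1.png

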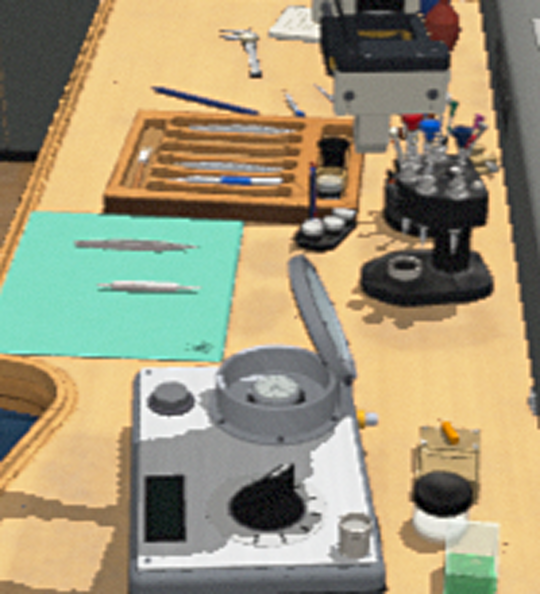

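The side zoom shows the fingers at (370,150), clear behind the lid, whose free edge is at (300,260). A wide light block starts a little above the tip, so I'm measuring that before descending.

```bash
python3 - <<'E'
from plant import bot
from h import *
c=bot.capture("side");W=cloud(c).reshape(-1,3)
p=W-np.array([644.7,4.9,281]);a=np.deg2rad(6.6);
q=np.c_[p[:,0]*np.cos(a)+p[:,1]*np.sin(a),-p[:,0]*np.sin(a)+p[:,1]*np.cos(a),p[:,2]]
for z0 in range(-5,110,5):
    s=q[(abs(q[:,0])<130)&(abs(q[:,1])<130)&(q[:,2]>=z0)&(q[:,2]<z0+5)]
    if len(s)>3: print(z0,len(s),np.percentile(s[:,0],[3,97]).round(),np.percentile(s[:,1],[3,97]).round())
E
```

```text
-5 42 [ 86. 113.] [-127.  107.]
0 49 [ -9. 110.] [-115.   92.]
5 62 [-11. 109.] [-124.   82.]
10 59 [-11. 111.] [-116.  106.]
15 80 [-11. 110.] [-120.   98.]
20 115 [-10. 112.] [-126.  100.]
25 235 [ -8. 114.] [-124.  112.]
30 384 [ -4. 128.] [-128.  109.]
35 448 [  7. 129.] [-121.  115.]
40 20 [125. 130.] [13. 99.]
65 66 [-36.  34.] [-90.  79.]
70 129 [-37.  34.] [-91.  78.]
75 132 [-37.  32.] [-91.  78.]
80 166 [-37.  33.] [-91.  78.]
85 133 [-37.  34.] [-91.  78.]
90 222 [-36.  34.] [-96.  78.]
95 133 [-37.  34.] [-97.  68.]
100 204 [-36.  30.] [-98.  69.]
105 514 [-35.  32.] [-97.  80.]
```

```bash
python3 -m pendant '[{"linear":[0,0,-55],"twist":0},{"linear":[0,0,-108],"twist":0},{"linear":[-16,0,-108],"twist":0},{"linear":[-33,-1,-108],"twist":0},{"linear":[-39,-2,-111],"twist":0},{"linear":[-45,-2,-114],"twist":0},{"linear":[-51,-3,-118],"twist":0},{"linear":[-56,-3,-122],"twist":0},{"linear":[-61,-3,-126],"twist":0},{"linear":[-66,-4,-131],"twist":0},{"linear":[-70,-4,-136],"twist":0},{"linear":[-74,-4,-141],"twist":0},{"linear":[-78,-5,-147],"twist":0},{"linear":[-81,-5,-153],"twist":0}]'
python3 -m pendant '[{"linear":[-3,0,-6],"twist":0},{"linear":[-5,0,-12],"twist":0},{"linear":[-6,0,-17],"twist":0},{"linear":[-7,0,-21],"twist":0},{"linear":[-8,0,-25],"twist":0},{"linear":[-8,0,-28],"twist":0}]'
```

```text
time: 3.62
tool_pos: [563.9, 0.1, 128.3]
tcp_rot: [3.141, -0.0, -1.456]
contact_force: [0.4, 0.4, 0.7]
grip_width: 0.5
time: 4.38
tool_pos: [556.0, 0.1, 100.5]
tcp_rot: [3.141, 0.0, -1.456]
contact_force: [0.8, 0.2, 0.4]
grip_width: 0.4
```

```bash
python3 -m pendant '[{"linear":[0,0,-1],"twist":0},{"linear":[0,0,-2],"twist":0},{"linear":[0,0,-2],"twist":0}]'; python3 - <<'E'
from plant import bot
from h import *
c=bot.capture("side");zoom(c,230,130,200,190,2.7,"pics/s2.png")
E
```

```text
time: 4.75
tool_pos: [556.0, 0.2, 99.7]
tcp_rot: [3.142, -0.0, -1.455]
contact_force: [-4.8, -0.0, 7.6]
grip_width: 0.5
```

View pics/s2.png

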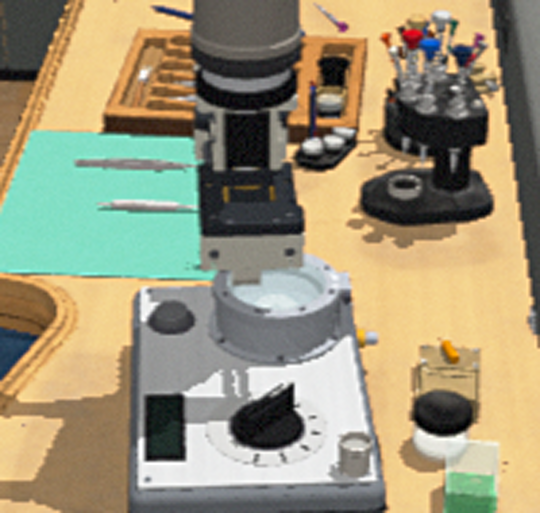

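The side zoom shows the lid lying flat on the chamber rim. The 7.6 N reaction at z≈100 mm agrees with that. Next I'm measuring the pointer angle from the first images.

```bash
python3 -m pendant '[{"linear":[0,0,-1],"twist":0},{"linear":[0,0,-1],"twist":0},{"linear":[0,0,40],"twist":0},{"linear":[0,0,80],"twist":0},{"linear":[0,0,80],"twist":0}]'; python3 - <<'E'
from h import *
c=pickle.load(open("pics/top0.pkl","rb"))
g=cv2.cvtColor(c["frame"],cv2.COLOR_BGR2GRAY)
v,u=np.mgrid[226:249,365:391]
s=g[226:249,365:391];print(s)
C=np.array([563.2,-65]);a=np.deg2rad(6.6);R=np.array([[np.cos(a),-np.sin(a)],[np.sin(a),np.cos(a)]])
ax=C+R@[10,-66];print("axis",ax,"key",C+R@[-58,75],"keyimg",ray(c,324.75,271.75,70))
for z,r in((58,0),(64,26.5),(84,28)):
  for d in(75,45,15): 
    f=np.deg2rad(d+6.6);print(z,d,proj(c,[*(ax+r*np.array([np.cos(f),np.sin(f)])),z]).round(1))
E
```

```text
time: 5.42
tool_pos: [558.1, -0.0, 182.0]
tcp_rot: [-3.135, -0.002, -1.456]
contact_force: [0.1, 0.2, -0.1]
grip_width: 0.5
[[226 226 225 225 225 222 213 202 198 194 188 184 181 179 181 192 209 218
  221 212 188 186 211 222 225 228]
 [223 222 223 223 223 219 207 183 161 144 135 130 129 129 132 144 166 190
  207 208 200 209 220 224 224 226]
 [216 205 211 214 206 194 169 137 113 102  98  96  95  95  97 104 118 140
  170 194 211 220 223 224 225 224]
 [211 190 192 186 164 156 145 124 103  90  88  88  89  89  90  90  93 103
  126 160 197 218 223 224 224 224]
 [218 208 195 164 123 121 141 147 130 109  92  88  88  89  88  88  89  91
   98 122 162 201 220 224 222 218]
 [224 218 195 147 103  99 122 144 150 138 111  94  88  88  88  89  88  88
   90  98 126 168 204 217 209 189]
 [224 212 172 123  92  87  97 114 133 140 133 119 100  89  87  88  89  88
   88  90 101 133 178 202 191 176]
 [222 199 147 102  86  83  84  92 104 121 141 146 124  98  88  88  87  88
   89  89  91 111 154 193 204 204]
 [217 187 132  95  86  83  83  84  88  98 121 140 130 106  90  87  87  87
   88  89  89 100 137 186 216 
[... 1144 characters left out ...]
  90  89  88  89  89  90
   96 112 136 163 187 211 222 225]
 [227 227 226 224 217 191 154 122 101  92  90  90  90  90  90  92 101 118
  139 160 182 202 212 218 224 225]
 [226 227 226 226 224 217 202 176 146 129 117 112 109 107 112 125 147 173
  195 207 215 221 223 224 225 225]
 [226 226 226 226 226 225 222 215 201 188 176 168 160 160 166 183 200 214
  220 223 224 225 225 226 226 227]]
axis [ 580.71957959 -129.41323102] key [496.96409331   2.83660269] keyimg [493.0583381    2.78495898  70.        ]
58 75 [[377.3 236.6]]
58 45 [[377.3 236.6]]
58 15 [[377.3 236.6]]
64 75 [[367.  234.7]]
64 45 [[369.  229.7]]
64 15 [[373.3 226.4]]
84 75 [[367.2 233.1]]
84 45 [[369.4 227.7]]
84 15 [[374.1 224.2]]
```

Pointer is confirmed at mark 3. Next I'm moving beside the left flank with the tool's jaw axis along the pointer.

```bash
python3 -m pendant '[{"linear":[2,-10,0],"twist":10.5},{"linear":[4,-20,0],"twist":21},{"linear":[6,-30,0],"twist":31.5},{"linear":[8,-40,0],"twist":42},{"linear":[10,-50,0],"twist":52.5},{"linear":[12,-60,0],"twist":63},{"linear":[14,-70,0],"twist":73.5},{"linear":[16,-80,0],"twist":84},{"linear":[18,-90,0],"twist":94.5},{"linear":[18,-90,0],"twist":105},{"linear":[18,-90,0],"twist":115.5},{"linear":[18,-90,0],"twist":126},{"linear":[18,-90,0],"twist":135},{"linear":[18,-90,-40],"twist":135},{"linear":[18,-90,-70],"twist":135},{"linear":[18,-90,-70],"twist":135}]'; python3 - <<'E'
from plant import bot
from h import *
c=bot.capture("side");zoom(c,260,200,130,140,4,"pics/s3.png")
ax=np.array([579,-129.])
for f in(51.6,45,35,25,15,5,-5,-15,-23,-30,-33,-36):
    a=np.deg2rad(f);u=np.array([np.cos(a),np.sin(a)]);n=np.array([-u[1],u[0]]);print(f,(ax+28*u+16.8*n).round(1))
E
```

```text
time: 7.42
tool_pos: [572.0, -89.2, 105.6]
tcp_rot: [-3.135, 0.002, 0.901]
contact_force: [-0.4, 0.2, 0.0]
grip_width: 0.7
51.6 [583.2 -96.6]
45 [586.9 -97.3]
35 [592.3 -99.2]
25 [ 597.3 -101.9]
15 [ 601.7 -105.5]
5 [ 605.4 -109.8]
-5 [ 608.4 -114.7]
-15 [ 610.4 -120. ]
-23 [ 611.3 -124.5]
-30 [ 611.6 -128.5]
-33 [ 611.6 -130.2]
-36 [ 611.5 -131.9]
```

View pics/s3.png

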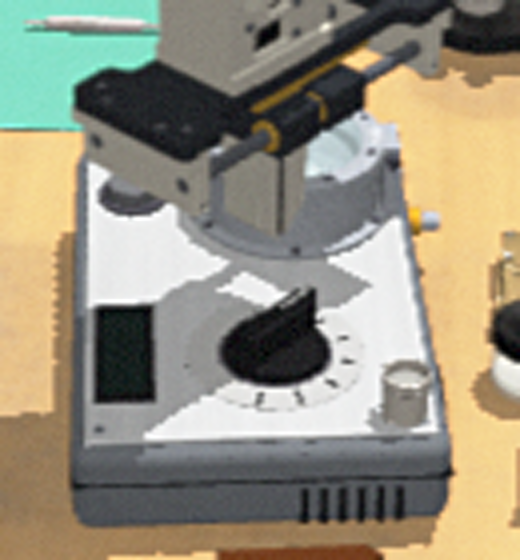

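The side zoom shows the fingers (tip about (280,235)) hanging clear to the left of the selector (275,345). The lid is shut behind them.

```bash
python3 -m pendant '[{"linear":[0,0,-20],"twist":0},{"linear":[0,0,-36],"twist":0},{"linear":[0,0,-36],"twist":0},{"linear":[0,0,-36],"twist":0}]'
```

```text
time: 7.98
tool_pos: [574.7, -90.0, 73.5]
tcp_rot: [3.14, -0.001, 0.901]
contact_force: [-0.3, 0.4, 0.4]
grip_width: 0.6
```

```bash
python3 -m pendant '[{"linear":[4,-3.5,-2],"twist":0},{"linear":[8.5,-6.6,-2],"twist":0},{"linear":[8.5,-6.6,-2],"twist":0}]'; python3 -m pendant '[{"linear":[2,-0.3,0],"twist":-3.3},{"linear":[3.7,-0.7,0],"twist":-6.6},{"linear":[6.5,-1.6,0],"twist":-11.6},{"linear":[6.5,-1.6,0],"twist":-11.6}]';  python3 -m pendant '[{"linear":[2.6,-1,0],"twist":-5},{"linear":[5.1,-2.3,0],"twist":-10},{"linear":[5.1,-2.3,0],"twist":-10}]'; python3 - <<'E'
from plant import bot
from h import *
c=bot.capture("top");d=bot.capture("side")
o=np.zeros((400,800,3),np.uint8);o[:,:400]=cv2.resize(c["frame"][205:255,350:400],(400,400),interpolation=2);o[:,400:]=cv2.resize(d["frame"][245:325,290:370],(400,400),interpolation=2)
cv2.imwrite("pics/s4.png",o)
E
```

```text
time: 8.35
tool_pos: [582.9, -96.7, 70.8]
tcp_rot: [-3.142, -0.0, 0.9]
contact_force: [-0.5, 0.7, -0.7]
grip_width: 0.7
time: 8.85
tool_pos: [589.2, -97.9, 70.8]
tcp_rot: [-3.142, -0.0, 0.699]
contact_force: [-0.1, 2.0, 1.6]
grip_width: 0.3
time: 9.22
tool_pos: [594.6, -100.7, 70.8]
tcp_rot: [3.141, -0.0, 0.526]
contact_force: [-0.7, 0.4, 0.2]
grip_width: 0.6
```

View pics/s4.png

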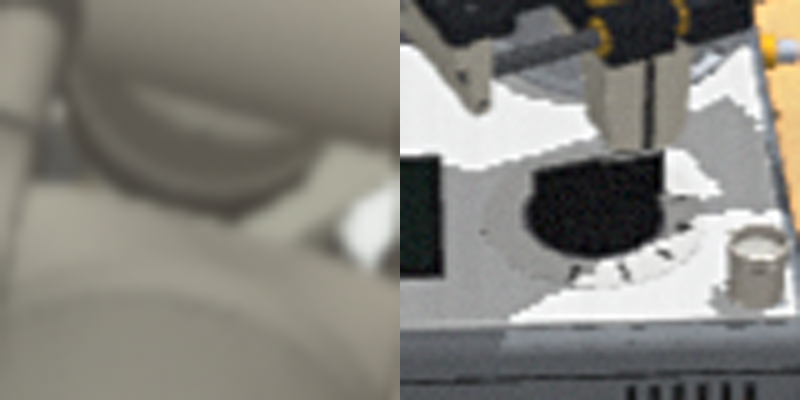

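The top view is covered by the arm. The side view shows the grip at (600,190), advanced clockwise past the first click with the finger close behind it.

```bash
python3 -m pendant '[{"linear":[2.5,-1.4,0],"twist":-5},{"linear":[4.8,-3.1,0],"twist":-10},{"linear":[6.9,-5,0],"twist":-15},{"linear":[8.8,-7,0],"twist":-20},{"linear":[10.6,-9.3,0],"twist":-25}]'; python3 -m pendant '[{"linear":[1.5,-2.4,0],"twist":-5},{"linear":[1.5,-2.4,0],"twist":-5}]'; python3 -m pendant '[{"linear":[1.3,-2.5,0],"twist":-5},{"linear":[2.3,-5.2,0],"twist":-10},{"linear":[3.3,-7.9,0],"twist":-15}]';python3 -m pendant '[{"linear":[0.6,-2.8,0],"twist":-5},{"linear":[0.9,-4.5,0],"twist":-8}]';python3 -m pendant '[{"linear":[0.3,-2,0],"twist":-3.5},{"linear":[0.3,-4,0],"twist":-7},{"linear":[0.3,-4,0],"twist":-7}]'
```

```text
time: 9.95
tool_pos: [604.9, -109.1, 70.8]
tcp_rot: [-3.141, -0.0, 0.087]
contact_force: [0.9, 2.1, 0.4]
grip_width: 0.4
time: 10.2
tool_pos: [606.4, -112.2, 70.7]
tcp_rot: [3.141, -0.0, 0.002]
contact_force: [0.2, 0.6, -0.4]
grip_width: 0.3
time: 10.58
tool_pos: [609.4, -118.6, 70.7]
tcp_rot: [-3.14, 0.001, -0.261]
contact_force: [-0.7, 4.9, 0.8]
grip_width: 0.1
time: 10.82
tool_pos: [610.6, -124.0, 70.7]
tcp_rot: [-3.141, -0.0, -0.4]
contact_force: [0.4, 0.2, -0.2]
grip_width: 0.3
time: 11.2
tool_pos: [610.7, -128.5, 70.7]
tcp_rot: [3.142, 0.0, -0.521]
contact_force: [-1.1, -0.0, 0.1]
grip_width: 0.6
```

```bash
python3 -m pendant '[{"linear":[5,9,0],"twist":0},{"linear":[10,17,0],"twist":0},{"linear":[10,17,40],"twist":0},{"linear":[10,17,90],"twist":0},{"linear":[-20,50,90],"twist":0},{"linear":[-60,90,90],"twist":0},{"linear":[-100,125,90],"twist":0},{"linear":[-115,131,80],"twist":0},{"linear":[-115,131,60],"twist":0},{"linear":[-115,131,60],"twist":0},{"linear":[-115,131,60],"twist":0}]'; python3 - <<'E'
from plant import bot
from h import *
c=bot.capture("top");d=bot.capture("side")
o=np.zeros((400,800,3),np.uint8);o[:,:400]=cv2.resize(c["frame"][200:300,310:410],(400,400),interpolation=2);o[:,400:]=cv2.resize(d["frame"][225:325,280:380],(400,400),interpolation=2)
cv2.imwrite("pics/s5.png",o);print(bot.get_obs()["tool_pos"])
ax=[579,-129]
for dd in(-15,-45,-75):
    f=np.deg2rad(dd+6.6);q=np.array([[ax[0]+r*np.cos(f),ax[1]+r*np.sin(f),84] for r in(0,28)]);print(dd,((proj(d,q)-[280,225])*4+[400,0]).round(),((proj(c,q)-[310,200])*4).round())
E
```

```text
time: 12.58
tool_pos: [496.5, 2.7, 131.3]
tcp_rot: [-3.141, -0.001, -0.523]
contact_force: [-0.2, 0.2, -0.2]
grip_width: 0.4
[496.54873947   2.45370191 131.3951548 ]
-15 [[592. 209.]
 [649. 216.]] [[274. 141.]
 [279.  97.]]
-45 [[592. 209.]
 [636. 232.]] [[274. 141.]
 [301. 106.]]
-75 [[592. 209.]
 [610. 242.]] [[274. 141.]
 [316. 124.]]
```

View pics/s5.png

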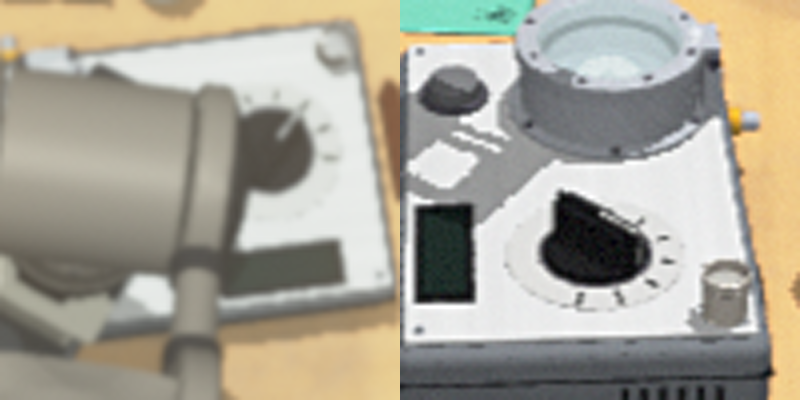

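In both views the pointer sits at mark 6: the top-view nose is at (303,108), against a prediction of (301,106). The lid lies flat, so I'm pressing the key.

```bash
python3 -m pendant '[{"linear":[0,0,-30],"twist":0},{"linear":[0,0,-58],"twist":0},{"linear":[0,0,-58],"twist":0},{"linear":[0,0,-62],"twist":0},{"linear":[0,0,-64],"twist":0},{"linear":[0,0,-66],"twist":0},{"linear":[0,0,-66],"twist":0}]'
```

```text
time: 13.55
tool_pos: [496.8, 2.4, 65.4]
tcp_rot: [-3.141, -0.002, -0.524]
contact_force: [1.8, -0.2, 4.0]
grip_width: 0.4
```

```bash
python3 -m pendant '[{"linear":[0,0,-1],"twist":0},{"linear":[0,0,-1.5],"twist":0},{"linear":[0,0,-1.5],"twist":0}]'; python3 -m pendant '[{"linear":[0,0,20],"twist":0},{"linear":[0,0,60],"twist":0},{"linear":[-60,0,120],"twist":0},{"linear":[-110,-40,120],"twist":0},{"linear":[-120,-90,120],"twist":0},{"linear":[-130,-150,120],"twist":0},{"linear":[-150,-210,120],"twist":0},{"linear":[-170,-270,120],"twist":0},{"linear":[-180,-320,120],"twist":0},{"linear":[-180,-320,120],"twist":0},{"linear":[-180,-320,120],"twist":0}]'; python3 - <<'E'
from plant import bot
from h import *
c=bot.capture("top");d=bot.capture("side")
o=np.zeros((400,800,3),np.uint8);o[:,:400]=cv2.resize(c["frame"][190:300,300:410],(400,400),interpolation=2);o[:,400:]=cv2.resize(d["frame"][225:325,280:380],(400,400),interpolation=2)
cv2.imwrite("pics/s6.png",o)
W=cloud(d).reshape(-1,3);s=W[(np.hypot(W[:,0]-498,W[:,1]-2)<9)];print("key z",np.percentile(s[:,2],[50,90]))
s=W[(np.hypot(W[:,0]-580,W[:,1]-2)<52)&(W[:,2]>75)];print("lid z",np.percentile(s[:,2],[5,50,98]))
E
```

```text
time: 13.92
tool_pos: [496.8, 2.4, 64.8]
tcp_rot: [-3.141, -0.003, -0.523]
contact_force: [-0.7, -1.1, 14.6]
grip_width: 0.5
time: 15.3
tool_pos: [315.4, -316.4, 182.6]
tcp_rot: [-3.14, 0.002, -0.524]
contact_force: [0.5, -0.1, -1.1]
grip_width: 0.7
key z [69.97525045 71.4834368 ]
lid z [ 78.61230497  99.21018779 102.2696698 ]
```

View pics/s6.png

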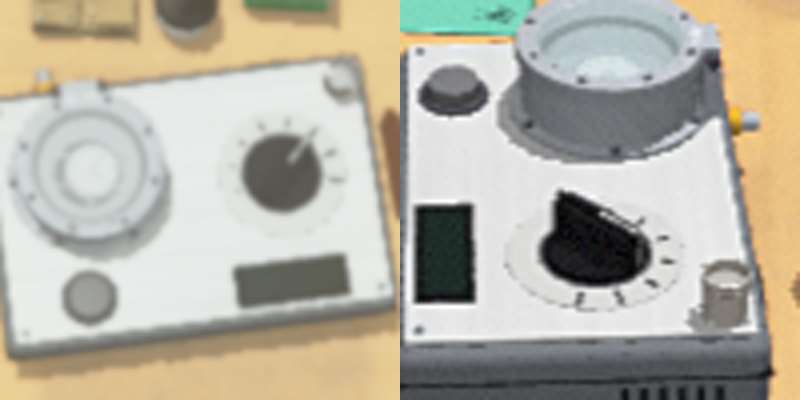

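```bash
python3 -c "
from plant import bot
print(bot.close_job())"
```

```text
the job is handed in; nothing more can be done
None
```

The job is handed in after about 15 s of robot time. No verdict was reported, so everything below comes from my own last checks.

- **Lid:** I pushed it shut by its outer face. It stopped against the rim with about 7.6 N of reaction. The final images show it flat, with its outer face at about 99–102 mm (nominal 100 mm when shut).
- **Selector:** I moved it from mark 3 to mark 6, click by click, with the shut fingers pushing on the left flank only. The final top view puts the pointer about 36° clockwise of the world's x axis; mark 6 should be at about 38°.
- **Start key:** Only then did I press it, until it bottomed at about 14.6 N with the fingertip at 64.8 mm. It now reads about 70 mm, so it is released.
- **Watch and tools:** I made no deliberate contact with the watch, the seal or the loose tools. The watch and loupe look unmoved in the last pictures, but I did not measure their positions. The strap is only partly in that last picture, and the tweezers and spring bar tool are outside it.
- **Robot:** It is parked clear of everything.

One disagreement: the top and side cameras differed by about 3–4 mm in x. I used values between the two, and the contacts came where expected.

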